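# Show the banded vial to the upward-looking camera with a hand mirror

### The job

Turn the dial on the white camera box until its white pointer lines up with the red mark and let go of it. Then lift the inspection mirror out of its stand by its green handle and hold it upright over the upward-looking lens, at the height of the vial's band and turned so that the camera, looking up into the mirror, sees the orange band of the orange-banded vial centred in it. Finish still holding the mirror steady there in the gripper, touching nothing else with it; do not knock either vial or strike the camera box with the mirror, and leave the beaker, jar and weight where they stand.

Things in the scene. Friction and masses are not known exactly. Their poses are not given: they have to be found in the camera images.
- camera_box: White camera box fixed to the bench, 240 (its x) x 120 (y) x 60 mm high; origin at the centre of its underside. On its top: the lens 60 mm from the centre towards its +x, the light dial 60 mm from the centre towards its -x.
- lens (a point): Centre of the top of the black lens collar (42 mm wide, 10 mm high) on the camera box, 70 mm above the bench. The camera looks straight up from here.
- light_dial (a joint): Turn of the light dial about the vertical, rad, growing clockwise seen from above; at 0 the white pointer points along the camera box's +y, at 1.57 along its +x. Stays where it is left (friction 0.03 N m); stops at -0.2 and 3.3.
- dial_pointer (a point): Top of the dial's black grip bar at its pointer end (white line), 21 mm out from the dial's axis, 97 mm above the bench; x axis points outward along the pointer, z up. The bar is 44 mm long (22 mm either side of the axis, along the pointer), 12 mm wide, from 72 to 97 mm above the bench, on a grey disc 50 mm wide.
- dial_mark: Thin aluminium ring with one red mark, lying flat on the camera box round the dial; origin on the dial's axis, 60 mm above the bench; the red mark lies 33 mm out along its x axis. The dial is set when the pointer points along this x axis.
- mirror_stand: Stand fixed to the bench for the mirror: a blue plate 90 x 90 x 12 mm on four legs, top 80 mm above the bench, with a 37 mm round hole in the middle, base 100 x 100 mm; origin at the centre of its underside.
- mirror: Inspection mirror, 55-115 g, hung loose and upright in the stand's hole; lift straight up. Origin: centre of the round 30 mm glass at its lower end; z up along the handle; x: the level way the glass faces (white stripe on handle and flange on that side). The glass is fixed at 45 degrees, facing equally along +x and straight down: what is straight below the origin sees what lies level along +x.
- mirror_grip (a point): Where to grip the handle, on its middle line, 115 mm above the mirror's origin. The green handle is square, 12 x 12 mm, sides along the mirror's x and y, from 45 to 150 mm above the origin; below it a black flange 52 mm wide (40 to 45 mm, rests on the stand's plate) and a plug 32 mm wide (28 to 40 mm).
- vial_orange: Orange-banded white vial held on a post, fixed to the bench: foot 52 mm wide, vial 29 mm wide, 178 mm high; origin at the centre of its underside.
- vial_orange_band (a point): Centre of the orange band (24 mm tall, 29 mm wide, all round the vial), on the vial's axis, 130 mm above the bench.
- vial_blue: The same with a blue band; not the one wanted.
- beaker: Glass beaker, 64 mm wide, 75 mm high, loose; origin at the centre of its underside. To be left alone.
- jar: Amber jar with a white cap, 56 mm wide, 70 mm high, loose; origin at the centre of its underside. To be left alone.
- weight: Steel weight, 38 mm wide, 56 mm high, loose; origin at the centre of its underside. To be left alone.
Mind the look-alikes: they are no part of the job. Leave any brown look-alike of the mirror alone.

How it is judged:
By the outcome, as a careful person would: the job done as asked, in the order asked, and still so for the second after the job is handed in, while the arm keeps its last pose, push and grip.
It also fails if it takes over 53 s, if anything falls off the work surface, if the arm or the gripper's body presses on something with over 40 N, if the wrist force passes 120 N, or if a joint passes its speed limit or range.

### The arm

A 6-joint arm with a two-finger parallel gripper is mounted at the origin on the work surface. World frame = base frame: x ahead of the robot, y to its left, z up, the work surface at z = 0. Lengths are in m, angles in rad, forces in N, time in s.
With the tool pointing down it reaches from about 0.4 to 0.825 m from the base axis. Payload 7 kg.
Tool frame: the origin (TCP) lies at the very end of the fingers, on their centre line; the grasp point (between the pads) lies 19 mm behind it; z points along the fingers, y is the line along which they close (so a half turn about z gives the same grasp; the last joint's range is limited). The gripper opens to 88 mm and grips with 3 to 60 N. Pads are 19 mm wide; open, the fingers measure 130 mm over their backs; the gripper's body (78 mm by 193 mm) begins 47 mm behind the grasp point.
Start: joints at [-0.953, 0.359, 0.012, 0, -1.224, -0.288], TCP at [0.219, -0.639, 0.227] pointing down, gripper open.
Joint ranges: [-3.07, 3.07], [-1.43, 2.12], [-1.02, 1.25], [-3.03, 1.67], [-3.05, -0], [-3.03, 3.03]. Speed limits (rad/s): [2.39, 2.39, 3.01, 3.14, 3.14, 3.14].

### API

Orientations are given as [roll, pitch, yaw] about the fixed x, y, z axes, in that order (R = Rz(yaw) Ry(pitch) Rx(roll)).
In Python, from station import arm gives the robot as it stands. The module is installed in compiled form; this text tells all that it offers.
- The arm moves only by the shell command python3 -m crank 'ROWS' [FORCE]. ROWS is JSON, a list of rows, each an object of numbers: "dx", "dy", "dz": the shift along the world's x, y, z in m; "twist": the turn about the world's z in degrees; "grip": the opening, from -1 (shut) to 1 (fully open). A call has exactly 5 rows; each row is the pose to reach, as a shift and turn from the pose commanded when the call began; what a row does not reach only later rows make up. A row lasts 1/12 s, in which the tool goes at most 41.7 mm and 7.16 degrees, less where a joint would pass 70% of its speed; a pose out of reach is approached as far as the arm can. A call with a gripper value outside its range is refused whole. The fingers move at their own pace and stop on an object; FORCE is the grip in N (left out, the last holds). Time passes only in rows, so rows that repeat a pose let the fingers close, or fill a call up. It gives the time, the measured TCP pose, the force, the opening and the grip force at its end, in the units of the state.
- arm.get_state(): the state, without advancing time (a new reading comes with each control period).
- arm.grab_frame(name): name is "scene" or "top" or "wrist"; returns the picture (420x560x3 uint8, red, green, blue); there is no depth.
- arm.get_calibration(name): a dict with "fx", "fy", "cx", "cy" (pixels), "cam_to_world" (4x4, takes a point from camera to world coordinates); the wrist camera has in their place "tool_from_camera" (4x4, takes a point from camera to tool coordinates, whose origin is the TCP and whose axes are the flange's). Camera axes: x right, y down, z forward; pixel columns grow to the right and rows downward; lengths in m; the calibration is good to about 2 mm. A picture is of the moment at which its call begins: read the wrist's pose just before it. get_calibration takes no time and is no camera call.
- arm.job_done(): hands the job in; it is judged then, once.
The state is a dict: "t": time; "q": joint angles; "qd": joint speeds; "joint_efforts": joint torques, N m; "eef_pos": TCP position; "ee_rot": TCP orientation; "force": force on the tool from outside, world axes, zero at the start; "moment": the same for the moment, N m; "width": finger opening in m; "gripper_force": force on a finger pad.
Only numpy, scipy, OpenCV 4.12 (cv2) and the standard library are available. Lean on these libraries where they do the work, as an engineer would, in place of code of your own. Each camera call takes 0.05 s, during which the arm holds its last target. There are 200 camera calls.

## Working session

There is one attempt and no reset: what is moved stays moved. The work goes in short steps, Python scripts to look and compute and a shell command to move; the robot and the scene stay as the last step left them, time stands still between calls to the robot, and variables do not carry over. Pictures are saved under pics/ and viewed, at most 10 in all, crops included, and the job is handed in when it is done.

```bash
mkdir -p pics; cat > h.py <<'E'
import numpy as np, cv2
from station import arm
def ray(name,u,v,z,T=None):
    c=arm.get_calibration(name); M=np.array(c["cam_to_world"]) if T is None else T
    d=M[:3,:3]@np.array([(u-c["cx"])/c["fx"],(v-c["cy"])/c["fy"],1]); o=M[:3,3]
    return o+d*(z-o[2])/d[2]
def proj(name,p,T=None):
    c=arm.get_calibration(name); M=np.array(c["cam_to_world"]) if T is None else T
    q=np.linalg.inv(M)@np.append(p,1); return c["cx"]+c["fx"]*q[0]/q[2],c["cy"]+c["fy"]*q[1]/q[2]
def save(name,fn):
    im=arm.grab_frame(name); cv2.imwrite(fn,cv2.cvtColor(im,cv2.COLOR_RGB2BGR)); return im
E
python3 - <<'E'
from h import *
np.set_printoptions(precision=4,suppress=True)
for n in("scene","top"):
    save(n,f"pics/{n}0.png"); c=arm.get_calibration(n); print(n,c["fx"],c["fy"],c["cx"],c["cy"]); print(np.array(c["cam_to_world"]))
print(arm.get_calibration("wrist")); print(arm.get_state())
E
```

```text
scene 410.9591626831997 410.9591626831997 279.41805478023076 206.5339919326691
[[ 0.4144  0.5877 -0.6949  1.3055]
 [ 0.9101 -0.2637  0.3197 -0.4703]
 [ 0.0047 -0.7649 -0.6442  0.829 ]
 [ 0.      0.      0.      1.    ]]
top 530.2220532601159 530.2220532601159 280.13875262993025 216.79670334387677
[[ 0.0016 -0.9925  0.1223  0.3399]
 [-1.     -0.0021 -0.0036 -0.0986]
 [ 0.0038 -0.1223 -0.9925  1.62  ]
 [ 0.      0.      0.      1.    ]]
{'fx': 327.2157412635151, 'fy': 327.2157412635151, 'cx': 278.8314401749369, 'cy': 209.2459775132155, 'tool_from_camera': array([[-0.0012, -0.9631, -0.2691,  0.0724],
       [ 1.    , -0.001 , -0.0009,  0.0017],
       [ 0.0006, -0.2691,  0.9631, -0.1587],
       [ 0.    ,  0.    ,  0.    ,  1.    ]])}
{'t': 0.1, 'q': array([-0.9529,  0.3593,  0.0112, -0.0003, -1.2241, -0.2881]), 'qd': array([-0.0013, -0.0019,  0.0027,  0.0002,  0.0019,  0.0006]), 'joint_efforts': array([ -0.0014, -58.4161,  29.375 ,   7.0155,   0.0102,  -0.0001]), 'eef_pos': array([ 0.2184, -0.6382,  0.2257]), 'ee_rot': array([ 3.1401, -0.0001, -2.8119]), 'force': array([ 0.2309, -0.1343, -0.2813]), 'moment': array([0.0315, 0.003 , 0.0366]), 'gripper_force': 0.0, 'width': 0.08751548258716102}
```

View pics/top0.png

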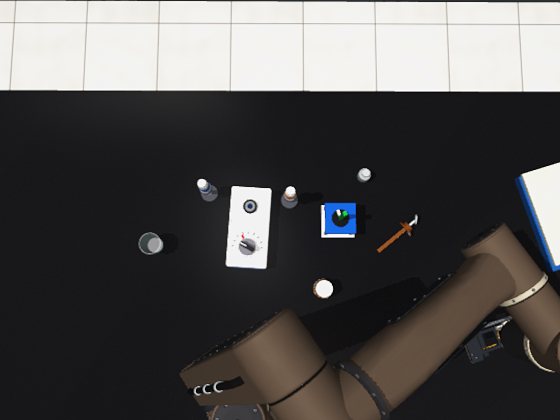

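View pics/scene0.png

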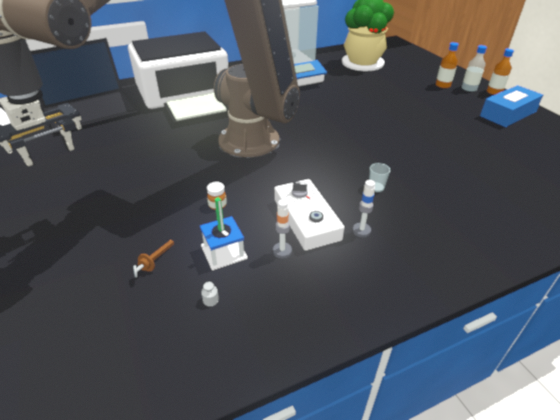

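Top: lens at (250,206), dial (247,245), stand (340,219), orange vial (290,195), blue vial (205,187), brown look-alike (400,235). Scene view agrees. Zooming in on the top picture.

```bash
python3 - <<'E'
from h import *
im=cv2.imread("pics/top0.png")[170:280,220:370]
cv2.imwrite("pics/topz.png",cv2.resize(im,None,fx=5,fy=5,interpolation=cv2.INTER_CUBIC))
for n,u,v,z in[("lens",250,206,.07),("dial",247,245,.09),("stand",340,219,.08),("vo",290.5,188,.178),("vb",202,181,.178),("weight",364,172,.056),("jar",323,288,.07),("beaker",151,242,.075)]: print(n,ray("top",u,v,z).round(3))
E
```

```text
lens [ 0.563 -0.015  0.07 ]
dial [ 0.446 -0.009  0.09 ]
stand [ 0.524 -0.279  0.08 ]
vo [ 0.598 -0.132  0.178]
vb [0.617 0.112 0.178]
weight [ 0.669 -0.356  0.056]
jar [ 0.323 -0.229  0.07 ]
beaker [0.455 0.272 0.075]
```

View pics/topz.png

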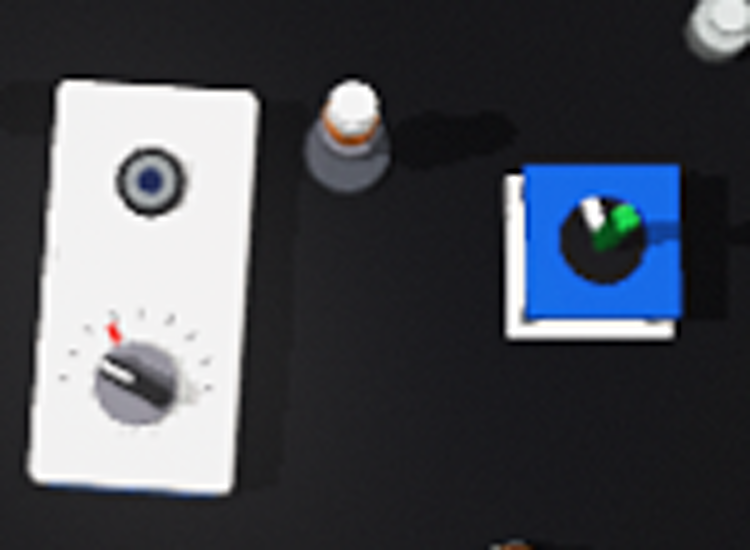

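The zoom shows the red mark at (113,333) and the white pointer at (100,360) around the dial centre (137,383). That puts the pointer at about 62° world yaw and the mark at about 25°. The mirror's stripe is at (592,212), so the mirror yaw is about 20°. Next I raise the arm and bring the wrist camera over.

```bash
python3 -m crank '[{"dx":0.01,"dy":0.02,"dz":0.03,"grip":1},{"dx":0.025,"dy":0.045,"dz":0.055,"grip":1},{"dx":0.04,"dy":0.075,"dz":0.075,"grip":1},{"dx":0.055,"dy":0.105,"dz":0.09,"grip":1},{"dx":0.07,"dy":0.14,"dz":0.1,"twist":0,"grip":1}]' && python3 -m crank '[{"dx":0.02,"dy":0.035,"twist":7,"grip":1},{"dx":0.04,"dy":0.07,"twist":14,"grip":1},{"dx":0.06,"dy":0.105,"twist":21,"grip":1},{"dx":0.08,"dy":0.14,"twist":28,"grip":1},{"dx":0.1,"dy":0.17,"dz":0.02,"twist":35,"grip":1}]' && python3 -m crank '[{"dx":0.02,"dy":0.035,"twist":4,"grip":1},{"dx":0.04,"dy":0.07,"twist":8,"grip":1},{"dx":0.06,"dy":0.105,"twist":8,"grip":1},{"dx":0.08,"dy":0.14,"twist":8,"grip":1},{"dx":0.09,"dy":0.16,"dz":0,"twist":8,"grip":1}]' && python3 - <<'E'
from h import *
s=arm.get_state(); print(s["q"].round(3),s["eef_pos"],s["ee_rot"])
save("wrist","pics/w1.png")
E
```

```text
invalid input at $[0]: expected keys dx, dy, dz, twist, grip
```

All five keys are needed in every row.

```bash
python3 -m crank '[{"dx":0.01,"dy":0.02,"dz":0.03,"twist":0,"grip":1},{"dx":0.025,"dy":0.045,"dz":0.055,"twist":0,"grip":1},{"dx":0.04,"dy":0.075,"dz":0.075,"twist":0,"grip":1},{"dx":0.055,"dy":0.105,"dz":0.09,"twist":0,"grip":1},{"dx":0.07,"dy":0.14,"dz":0.1,"twist":0,"grip":1}]' && python3 -m crank '[{"dx":0.02,"dy":0.035,"dz":0,"twist":7,"grip":1},{"dx":0.04,"dy":0.07,"dz":0,"twist":14,"grip":1},{"dx":0.06,"dy":0.105,"dz":0,"twist":21,"grip":1},{"dx":0.08,"dy":0.14,"dz":0.01,"twist":28,"grip":1},{"dx":0.1,"dy":0.17,"dz":0.02,"twist":35,"grip":1}]' && python3 -m crank '[{"dx":0.02,"dy":0.035,"dz":0,"twist":4,"grip":1},{"dx":0.04,"dy":0.07,"dz":0,"twist":8,"grip":1},{"dx":0.06,"dy":0.105,"dz":0,"twist":8,"grip":1},{"dx":0.08,"dy":0.14,"dz":0,"twist":8,"grip":1},{"dx":0.09,"dy":0.16,"dz":0,"twist":8,"grip":1}]' && python3 - <<'E'
from h import *
s=arm.get_state(); print(s["q"].round(3),s["eef_pos"],s["ee_rot"])
save("wrist","pics/w1.png")
E
```

```text
t: 0.52
eef_pos: [0.2891, -0.4981, 0.3278]
ee_rot: [-3.14, 0.0, -2.813]
force: [1.6, 0.3, 0.4]
width: 0.0874
gripper_force: 0.0
t: 0.93
eef_pos: [0.3885, -0.3262, 0.3464]
ee_rot: [3.14, 0.0, -2.195]
force: [1.4, -0.3, -0.0]
width: 0.0879
gripper_force: 0.0
t: 1.35
eef_pos: [0.4798, -0.1655, 0.3462]
ee_rot: [3.141, 0.0, -2.06]
force: [0.0, -1.1, 0.4]
width: 0.0877
gripper_force: 0.0
[ 5.500e-02  2.100e-02 -1.430e-01 -1.000e-03 -1.406e+00 -5.440e-01] [ 0.47980025 -0.16550812  0.34622345] [ 3.14124371e+00  4.36386818e-04 -2.05957331e+00]
```

View pics/w1.png

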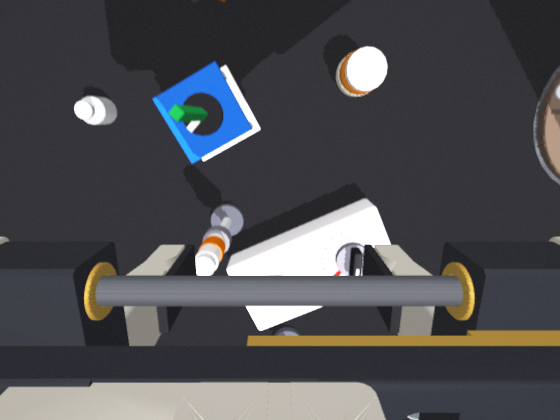

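The fingers hide the lower half of the wrist view. The stand's flange is at (200,118), the orange vial at (210,245), and the dial sits by the fingers at (352,262). I shift +y so the box falls in the clear part of the picture.

```bash
python3 -m crank '[{"dx":0.015,"dy":0.04,"dz":0,"twist":0,"grip":1},{"dx":0.03,"dy":0.075,"dz":0,"twist":0,"grip":1},{"dx":0.045,"dy":0.11,"dz":0,"twist":0,"grip":1},{"dx":0.06,"dy":0.145,"dz":0,"twist":0,"grip":1},{"dx":0.07,"dy":0.17,"dz":0,"twist":0,"grip":1}]' && python3 -m crank '[{"dx":0.015,"dy":0.03,"dz":0,"twist":0,"grip":1},{"dx":0.015,"dy":0.03,"dz":0,"twist":0,"grip":1},{"dx":0.015,"dy":0.03,"dz":0,"twist":0,"grip":1},{"dx":0.015,"dy":0.03,"dz":0,"twist":0,"grip":1},{"dx":0.015,"dy":0.03,"dz":0,"twist":0,"grip":1}]' && cat >> h.py <<'E'
from scipy.spatial.transform import Rotation as Ro
def wT(s):
    T=np.eye(4); T[:3,:3]=Ro.from_euler("xyz",s["ee_rot"]).as_matrix(); T[:3,3]=s["eef_pos"]
    return T@np.array(arm.get_calibration("wrist")["tool_from_camera"])
E
python3 - <<'E'
from h import *
s=arm.get_state(); np.save("w2T.npy",wT(s)); print(s["eef_pos"])
im=save("wrist","pics/w2.png")
c=cv2.imread("pics/w2.png"); cv2.imwrite("pics/w2b.png",cv2.resize(c[0:300,100:500],None,fx=2,fy=2,interpolation=cv2.INTER_CUBIC))
E
```

```text
t: 1.82
eef_pos: [0.5492, 0.0039, 0.3461]
ee_rot: [3.141, -0.0, -2.06]
force: [0.4, -0.6, -0.1]
width: 0.0876
gripper_force: 0.0
t: 2.23
eef_pos: [0.5632, 0.0307, 0.3466]
ee_rot: [3.141, -0.0, -2.062]
force: [-0.3, -0.4, 0.5]
width: 0.0875
gripper_force: 0.0
[0.56322214 0.03072639 0.34655533]
```

View pics/w2b.png

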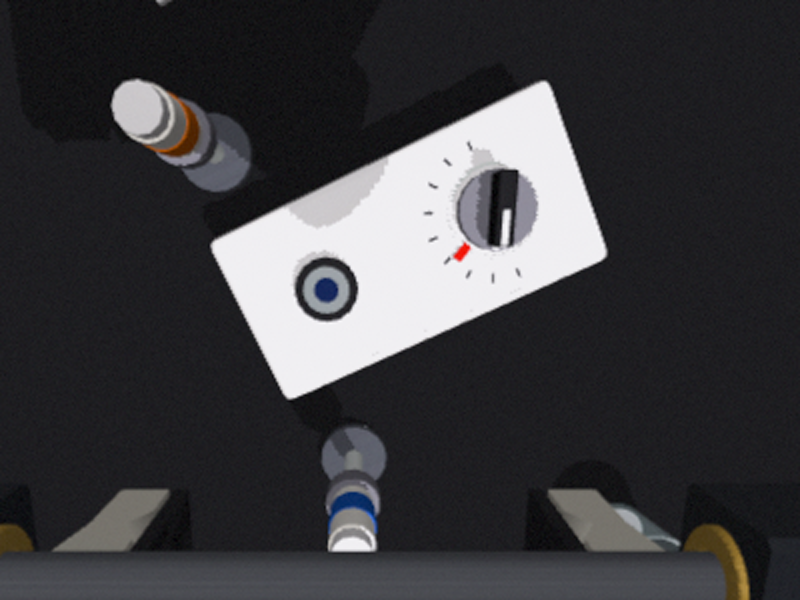

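Clear view, in crop coordinates: lens (326,288), box corners (545,83), (606,257), (290,398) and (212,242), red mark (462,252). The pointer line runs from (508,210) to (504,246), and the orange vial's top is at (140,108).

```bash
python3 - <<'E'
from h import *
T=np.load("w2T.npy"); P=lambda u,v,z: ray("wrist",100+(u-.5)/2,(v-.5)/2,z,T)
np.set_printoptions(precision=4,suppress=True)
ang=lambda d:np.degrees(np.arctan2(d[1],d[0]))
C=[P(u,v,.06) for u,v in[(549,80),(607,257),(289,400),(210,242)]]
c=sum(C)/4; ax=(C[2]+C[3]-C[0]-C[1]); print("sizes",[np.linalg.norm(C[i]-C[i-1]) for i in range(4)],"centre",c,"yaw",ang(ax))
ax/=np.linalg.norm(ax); D=c-.06*ax; L=c+.06*ax; print("dial",D,"lens",L)
print("lens direct",P(326,288,.07),"disc",P(498,209,.072))
m=P(462,252,.06); print("mark",m,np.linalg.norm(m[:2]-D[:2]),ang(m-D))
a,b=P(508,210,.097),P(504,246,.097); print("ptr",b,np.linalg.norm((b-D)[:2]),ang(b-D),"line",ang(b-a))
# orange vial: cap top center, foot centre
print("vo top",P(140,108,.178),"foot",P(217,152,.006))
# w/ top camera
print("vo top(top cam)",ray("top",220+352/5-.5,170+105/5-.5,.178))
# white-line pixels and red pixels by colour
im=cv2.imread("pics/w2.png").astype(int); b,g,r=im[...,0],im[...,1],im[...,2]
mk=(r>150)&(g<90)&(b<90); mk[:, :300]=0;v,u=np.nonzero(mk); p=ray("wrist",u.mean(),v.mean(),.06,T); print("red",len(u),u.mean(),v.mean(),p,np.linalg.norm((p-D)[:2]),ang(p-D))
o=(r>150)&(g<120)&(g>50)&(b<70); o[:,300:]=0; v,u=np.nonzero(o); print("orange px",len(u),u.mean(),v.mean(),"z.13",ray("wrist",u.mean(),v.mean(),.13,T))
h=cv2.imread("pics/w1.png").astype(int)
E
```

```text
sizes [np.float64(0.23575220046636977), np.float64(0.1158633175608375), np.float64(0.23402924518465332), np.float64(0.11751127366519074)] centre [ 0.5027 -0.0081  0.06  ] yaw -3.837460105296484
dial [ 0.4429 -0.0041  0.06  ] lens [ 0.5626 -0.0121  0.06  ]
lens direct [ 0.5626 -0.013   0.07  ] disc [ 0.4431 -0.0047  0.072 ]
mark [0.4731 0.0094 0.06  ] 0.03308277268259578 23.98672465603134
ptr [0.4539 0.0148 0.097 ] 0.021831043532524175 59.77024816924457 line 58.64330342621327
vo top [ 0.5901 -0.1289  0.178 ] foot [ 0.5899 -0.1301  0.006 ]
vo top(top cam) [ 0.5908 -0.1306  0.178 ]
red 32 330.5 125.6875 [0.4733 0.0092 0.06  ] 0.033225300115235765 23.44854459975251
orange px 19 176.89473684210526 90.15789473684211 z.13 [ 0.6122 -0.1092  0.13  ]
```

The measurements agree: dial (0.443,-0.004), lens (0.563,-0.012), vial (0.590,-0.130), pointer 59.5°, mark 23.7°. Box sizes come out within about 2%. Next I go over the dial.

```bash
python3 -m crank '[{"dx":-0.03,"dy":-0.009,"dz":-0.02,"twist":-2.4,"grip":0},{"dx":-0.06,"dy":-0.018,"dz":-0.04,"twist":-2.4,"grip":0},{"dx":-0.09,"dy":-0.027,"dz":-0.065,"twist":-2.4,"grip":0},{"dx":-0.12,"dy":-0.035,"dz":-0.09,"twist":-2.4,"grip":0},{"dx":-0.12,"dy":-0.035,"dz":-0.12,"twist":-2.4,"grip":0}]' && python3 -m crank '[{"dx":0,"dy":0,"dz":-0.04,"twist":0,"grip":0},{"dx":0,"dy":0,"dz":-0.08,"twist":0,"grip":0},{"dx":0,"dy":0,"dz":-0.11,"twist":0,"grip":0},{"dx":0,"dy":0,"dz":-0.13,"twist":0,"grip":0},{"dx":0,"dy":0,"dz":-0.13,"twist":0,"grip":0}]'; python3 -m crank '[{"dx":0,"dy":0,"dz":0,"twist":0,"grip":0},{"dx":0,"dy":0,"dz":0,"twist":0,"grip":0},{"dx":0,"dy":0,"dz":0,"twist":0,"grip":0},{"dx":0,"dy":0,"dz":0,"twist":0,"grip":0},{"dx":0,"dy":0,"dz":0,"twist":0,"grip":0}]'
```

```text
t: 2.7
eef_pos: [0.4394, -0.0058, 0.2272]
ee_rot: [-3.14, 0.003, -2.105]
force: [0.5, 1.1, -1.2]
width: 0.0597
gripper_force: 0.0
t: 3.12
eef_pos: [0.4406, -0.0053, 0.0933]
ee_rot: [3.137, -0.005, -2.105]
force: [-1.7, 0.5, -0.3]
width: 0.0442
gripper_force: 0.0
t: 3.53
eef_pos: [0.4443, -0.0034, 0.0977]
ee_rot: [-3.14, 0.002, -2.103]
force: [-0.4, -0.1, 0.3]
width: 0.0442
gripper_force: 0.0
```

```bash
python3 -m crank '[{"dx":-0.001,"dy":-0.001,"dz":-0.01,"twist":0,"grip":0},{"dx":-0.001,"dy":-0.001,"dz":-0.021,"twist":0,"grip":0},{"dx":-0.001,"dy":-0.001,"dz":-0.021,"twist":0,"grip":-0.3},{"dx":-0.001,"dy":-0.001,"dz":-0.021,"twist":0,"grip":-0.7},{"dx":-0.001,"dy":-0.001,"dz":-0.021,"twist":0,"grip":-1}]' 12 && python3 -m crank '[{"dx":0,"dy":0,"dz":0,"twist":0,"grip":-1},{"dx":0,"dy":0,"dz":0,"twist":0,"grip":-1},{"dx":0,"dy":0,"dz":0,"twist":0,"grip":-1},{"dx":0,"dy":0,"dz":0,"twist":0,"grip":-1},{"dx":0,"dy":0,"dz":0,"twist":0,"grip":-1}]'
```

```text
t: 3.95
eef_pos: [0.443, -0.0045, 0.0762]
ee_rot: [-3.141, 0.0, -2.103]
force: [1.1, -0.2, 0.3]
width: 0.0293
gripper_force: 0.0
t: 4.37
eef_pos: [0.4441, -0.005, 0.0762]
ee_rot: [-3.139, 0.001, -2.102]
force: [6.5, -8.0, -2.6]
width: 0.0118
gripper_force: 12.0
```

```bash
python3 -m crank '[{"dx":0,"dy":0,"dz":0,"twist":-5,"grip":-1},{"dx":0,"dy":0,"dz":0,"twist":-10,"grip":-1},{"dx":0,"dy":0,"dz":0,"twist":-15,"grip":-1},{"dx":0,"dy":0,"dz":0,"twist":-20,"grip":-1},{"dx":0,"dy":0,"dz":0,"twist":-25,"grip":-1}]' && python3 -m crank '[{"dx":0,"dy":0,"dz":0,"twist":-5,"grip":-1},{"dx":0,"dy":0,"dz":0,"twist":-9,"grip":-1},{"dx":0,"dy":0,"dz":0,"twist":-11,"grip":-1},{"dx":0,"dy":0,"dz":0,"twist":-11,"grip":-1},{"dx":0,"dy":0,"dz":0,"twist":-11,"grip":-1}]' && python3 -m crank '[{"dx":0,"dy":0,"dz":0,"twist":0,"grip":-0.6},{"dx":0,"dy":0,"dz":0,"twist":0,"grip":-0.3},{"dx":0,"dy":0,"dz":0,"twist":0,"grip":-0.3},{"dx":0,"dy":0,"dz":0,"twist":0,"grip":-0.3},{"dx":0,"dy":0,"dz":0,"twist":0,"grip":-0.3}]'
```

```text
t: 4.78
eef_pos: [0.4444, -0.0052, 0.0763]
ee_rot: [-3.139, 0.002, -2.543]
force: [8.0, -9.7, -5.3]
width: 0.0119
gripper_force: 12.0
t: 5.2
eef_pos: [0.4444, -0.0054, 0.0762]
ee_rot: [-3.139, 0.002, -2.731]
force: [9.0, -11.2, -5.6]
width: 0.0121
gripper_force: 12.0
t: 5.62
eef_pos: [0.4425, -0.0045, 0.0756]
ee_rot: [3.141, 0.0, -2.731]
force: [-0.7, 0.1, 0.5]
width: 0.0299
gripper_force: 0.0
```

```bash
python3 -m crank '[{"dx":0,"dy":0,"dz":0.03,"twist":0,"grip":0},{"dx":0,"dy":0,"dz":0.065,"twist":0,"grip":0},{"dx":0,"dy":0,"dz":0.1,"twist":0,"grip":0},{"dx":0,"dy":0,"dz":0.14,"twist":0,"grip":0},{"dx":0.01,"dy":-0.01,"dz":0.18,"twist":0,"grip":0.2}]' && python3 -m crank '[{"dx":0.02,"dy":-0.01,"dz":0.03,"twist":0,"grip":0},{"dx":0.05,"dy":-0.025,"dz":0.05,"twist":0,"grip":0},{"dx":0.08,"dy":-0.045,"dz":0.06,"twist":0,"grip":0},{"dx":0.11,"dy":-0.065,"dz":0.06,"twist":0,"grip":0},{"dx":0.13,"dy":-0.075,"dz":0.06,"twist":0,"grip":0}]' && python3 -m crank '[{"dx":0,"dy":0,"dz":0,"twist":0,"grip":0},{"dx":0,"dy":0,"dz":0,"twist":0,"grip":0},{"dx":0,"dy":0,"dz":0,"twist":0,"grip":0},{"dx":0,"dy":0,"dz":0,"twist":0,"grip":0},{"dx":0,"dy":0,"dz":0,"twist":0,"grip":0}]' && python3 - <<'E'
from h import *
s=arm.get_state(); np.save("w3T.npy",wT(s)); print(s["eef_pos"])
save("wrist","pics/w3.png")
c=cv2.imread("pics/w3.png"); cv2.imwrite("pics/w3b.png",cv2.resize(c[0:300,20:420],None,fx=2,fy=2,interpolation=cv2.INTER_CUBIC))
E
```

```text
t: 6.03
eef_pos: [0.4509, -0.014, 0.257]
ee_rot: [3.141, 0.0, -2.73]
force: [1.5, 0.2, -0.3]
width: 0.0467
gripper_force: 0.0
t: 6.45
eef_pos: [0.5847, -0.091, 0.3152]
ee_rot: [-3.141, 0.001, -2.732]
force: [-0.3, 0.2, 0.5]
width: 0.0437
gripper_force: 0.0
t: 6.87
eef_pos: [0.5818, -0.0889, 0.3154]
ee_rot: [-3.141, 0.001, -2.731]
force: [0.3, 0.6, 0.2]
width: 0.0438
gripper_force: 0.0
[ 0.58181813 -0.08890497  0.31544323]
```

View pics/w3b.png

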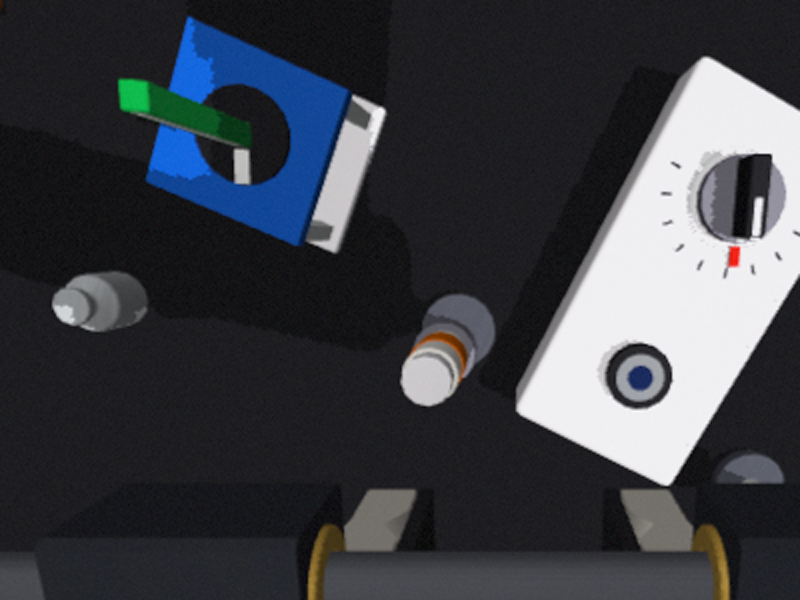

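The pointer line runs (759,198)–(756,236) and the red mark is at (734,257). Plate corners are (190,17), (351,92), (301,246) and (147,181). The flange stripe runs (241,148)–(242,184), and the handle top is at about (135,95). The lens is at (640,376) and the vial cap at (428,377).

```bash
python3 - <<'E'
from h import *
T=np.load("w3T.npy"); P=lambda u,v,z: ray("wrist",20+(u-.5)/2,(v-.5)/2,z,T)
np.set_printoptions(precision=4,suppress=True)
ang=lambda d:np.degrees(np.arctan2(d[1],d[0]))
print("disc",P(742,197,.072),"lens",P(640,376,.07),"vo",P(428,377,.178),P(459,332,.006))
D=P(742,197,.072)
for d in (D,np.array([.443,-.0045,0])): print("ptr",ang(P(756,236,.097)-d),np.linalg.norm((P(756,236,.097)-d)[:2]),"mark",ang(P(734,257,.06)-d),np.linalg.norm((P(734,257,.06)-d)[:2]))
print("line",ang(P(756,236,.097)-P(759,198,.097)), "bar right edge",ang(P(766,238,.097)-P(771,156,.097)))
C=[P(u,v,.08) for u,v in[(190,17),(351,92),(301,246),(147,181)]]; c=sum(C)/4
print("plate",[np.linalg.norm(C[i]-C[i-1]) for i in range(4)],c,ang(C[1]-C[0]),ang(C[2]-C[3]))
print("flange",P(242,135,.085),"handle top",P(135,95,.19))
a,b=P(241,148,.085),P(242,184,.085); print("stripe",ang(b-a),ang(b-c),np.linalg.norm((b-c)[:2]))
g=[P(u,v,.19) for u,v in[(119,79),(145,80),(152,107),(126,113)]]; print("top",[np.linalg.norm(g[i]-g[i-1]) for i in range(4)],[ang(g[i]-g[i-1]) for i in range(4)],sum(g)/4)
E
```

```text
disc [ 0.4432 -0.0056  0.072 ] lens [ 0.5625 -0.0123  0.07  ] vo [ 0.5891 -0.1296  0.178 ] [ 0.5928 -0.1289  0.006 ]
ptr 27.587365375371462 0.021918578318680607 mark 27.13687113039853 0.034380269327485065
ptr 24.917642070837825 0.021600171116317114 mark 25.439745051050537 0.0340612800877685
line 24.399996746327417 bar right edge 25.706947016375583
plate [np.float64(0.08983976945270039), np.float64(0.0910525486748167), np.float64(0.0887812143353483), np.float64(0.09150490881647429)] [ 0.5265 -0.2762  0.08  ] 89.86082679408555 90.52573044718739
flange [ 0.5266 -0.2772  0.085 ] handle top [ 0.5262 -0.277   0.19  ]
stripe 18.647330896410065 14.556840284989082 0.025481160164995326
top [np.float64(0.012314109952178133), np.float64(0.010191195095247815), np.float64(0.009825670519269261), np.float64(0.01092459098314582)] [np.float64(-152.94648111753546), np.float64(111.45955119528688), np.float64(30.99801778437619), np.float64(-54.95767070660284)] [ 0.5261 -0.2768  0.19  ]
```

Dial is set: pointer ≈ 24.9° against mark ≈ 25.4°. The mirror is at (0.526,-0.277), upright, yaw about 19.5°. I go above it with tool yaw -70.5° so the final turn stays well within the wrist's range.

```bash
python3 -m crank '[{"dx":-0.01,"dy":-0.035,"dz":0,"twist":7,"grip":0},{"dx":-0.02,"dy":-0.07,"dz":0,"twist":14,"grip":0},{"dx":-0.03,"dy":-0.105,"dz":0,"twist":21,"grip":0},{"dx":-0.04,"dy":-0.14,"dz":0,"twist":28,"grip":0},{"dx":-0.05,"dy":-0.175,"dz":0,"twist":35,"grip":0}]' && python3 -m crank '[{"dx":-0.006,"dy":-0.013,"dz":-0.01,"twist":7,"grip":0},{"dx":-0.006,"dy":-0.013,"dz":-0.02,"twist":14,"grip":0},{"dx":-0.006,"dy":-0.013,"dz":-0.03,"twist":21,"grip":0},{"dx":-0.006,"dy":-0.013,"dz":-0.04,"twist":28,"grip":0},{"dx":-0.006,"dy":-0.013,"dz":-0.05,"twist":35,"grip":0}]' && python3 -m crank '[{"dx":0,"dy":0,"dz":0,"twist":7,"grip":0},{"dx":0,"dy":0,"dz":0,"twist":14,"grip":0},{"dx":0,"dy":0,"dz":0,"twist":16,"grip":0},{"dx":0,"dy":0,"dz":0,"twist":16,"grip":0},{"dx":0,"dy":0,"dz":0,"twist":16,"grip":0}]' && python3 - <<'E'
from h import *
s=arm.get_state(); print(s["q"].round(3),s["eef_pos"].round(4),s["ee_rot"].round(4))
E
```

```text
t: 7.33
eef_pos: [0.532, -0.2638, 0.3157]
ee_rot: [-3.14, 0.001, -2.118]
force: [-0.0, -0.1, 0.9]
width: 0.0435
gripper_force: 0.0
t: 7.75
eef_pos: [0.5265, -0.2758, 0.265]
ee_rot: [-3.141, -0.0, -1.509]
force: [-0.3, -0.6, -0.7]
width: 0.0438
gripper_force: 0.0
t: 8.17
eef_pos: [0.5268, -0.2757, 0.2653]
ee_rot: [-3.141, -0.0, -1.237]
force: [0.0, -0.0, -0.1]
width: 0.0439
gripper_force: 0.0
[-0.154  0.204 -0.113 -0.    -1.253  0.488] [ 0.5268 -0.2757  0.2653] [-3.1409e+00 -4.0000e-04 -1.2368e+00]
```

```bash
python3 -m crank '[{"dx":0,"dy":-0.001,"dz":-0.03,"twist":0.5,"grip":0},{"dx":0,"dy":-0.001,"dz":-0.06,"twist":0.5,"grip":0},{"dx":0,"dy":-0.001,"dz":-0.09,"twist":0.5,"grip":0},{"dx":0,"dy":-0.001,"dz":-0.115,"twist":0.5,"grip":0},{"dx":0,"dy":-0.001,"dz":-0.129,"twist":0.5,"grip":0}]' && python3 -m crank '[{"dx":0,"dy":0,"dz":0,"twist":0,"grip":0},{"dx":0,"dy":0,"dz":0,"twist":0,"grip":-0.2},{"dx":0,"dy":0,"dz":0,"twist":0,"grip":-0.4},{"dx":0,"dy":0,"dz":0,"twist":0,"grip":-0.6},{"dx":0,"dy":0,"dz":0,"twist":0,"grip":-1}]' 20 && python3 -m crank '[{"dx":0,"dy":0,"dz":0,"twist":0,"grip":-1},{"dx":0,"dy":0,"dz":0,"twist":0,"grip":-1},{"dx":0,"dy":0,"dz":0,"twist":0,"grip":-1},{"dx":0,"dy":0,"dz":0,"twist":0,"grip":-1},{"dx":0,"dy":0,"dz":0,"twist":0,"grip":-1}]' 30
```

```text
t: 8.58
eef_pos: [0.5252, -0.2763, 0.1329]
ee_rot: [3.139, 0.002, -1.229]
force: [-0.0, 0.3, -0.4]
width: 0.0439
gripper_force: 0.0
t: 9.0
eef_pos: [0.5276, -0.2772, 0.1373]
ee_rot: [-3.14, -0.001, -1.227]
force: [1.2, -0.5, -0.7]
width: 0.023
gripper_force: 0.0
t: 9.42
eef_pos: [0.5271, -0.2771, 0.1365]
ee_rot: [-3.141, -0.001, -1.227]
force: [-0.9, 2.4, 6.4]
width: 0.0119
gripper_force: 30.0
```

```bash
python3 -m crank '[{"dx":0,"dy":0,"dz":0.01,"twist":0,"grip":-1},{"dx":0,"dy":0,"dz":0.025,"twist":0,"grip":-1},{"dx":0,"dy":0,"dz":0.045,"twist":0,"grip":-1},{"dx":0,"dy":0,"dz":0.065,"twist":0,"grip":-1},{"dx":0,"dy":0,"dz":0.085,"twist":0,"grip":-1}]' 30 && python3 -m crank '[{"dx":0,"dy":0,"dz":0.025,"twist":0,"grip":-1},{"dx":0,"dy":0,"dz":0.05,"twist":0,"grip":-1},{"dx":0,"dy":0,"dz":0.08,"twist":0,"grip":-1},{"dx":0,"dy":0,"dz":0.11,"twist":0,"grip":-1},{"dx":0,"dy":0,"dz":0.13,"twist":0,"grip":-1}]'&& python3 - <<'E'
from h import *
s=arm.get_state(); T=wT(s); print(s["eef_pos"],s["ee_rot"])
save("wrist","pics/w4.png"); im=save("scene","pics/s4.png")
g=s["eef_pos"]+np.array([0,0,.019]); print("predicted scene px: grip",proj("scene",g),"flange",proj("scene",g-[0,0,.0725]),"origin",proj("scene",g-[0,0,.115]))
x,y=proj("scene",g-[0,0,.06]); x,y=int(x),int(y)
c=cv2.imread("pics/s4.png")[max(y-75,0):y+75,max(x-100,0):x+100]; print(x-100,y-75); cv2.imwrite("pics/s4b.png",cv2.resize(c,None,fx=4,fy=4,interpolation=cv2.INTER_CUBIC))
E
```

```text
t: 9.83
eef_pos: [0.5266, -0.277, 0.222]
ee_rot: [3.141, 0.0, -1.227]
force: [0.1, -0.0, -0.8]
width: 0.0115
gripper_force: 30.0
t: 10.25
eef_pos: [0.527, -0.2774, 0.3546]
ee_rot: [-3.139, -0.002, -1.227]
force: [0.1, -0.8, -0.0]
width: 0.0119
gripper_force: 30.0
[ 0.5269713  -0.27742973  0.35455653] [-3.13939649e+00 -2.13896929e-03 -1.22692063e+00]
predicted scene px: grip (np.float64(210.98162312500682), np.float64(133.10215115751492)) flange (np.float64(214.22445602904983), np.float64(160.91430895693827)) origin (np.float64(215.98026233513303), np.float64(175.97298249794218))
113 81
```

View pics/s4b.png

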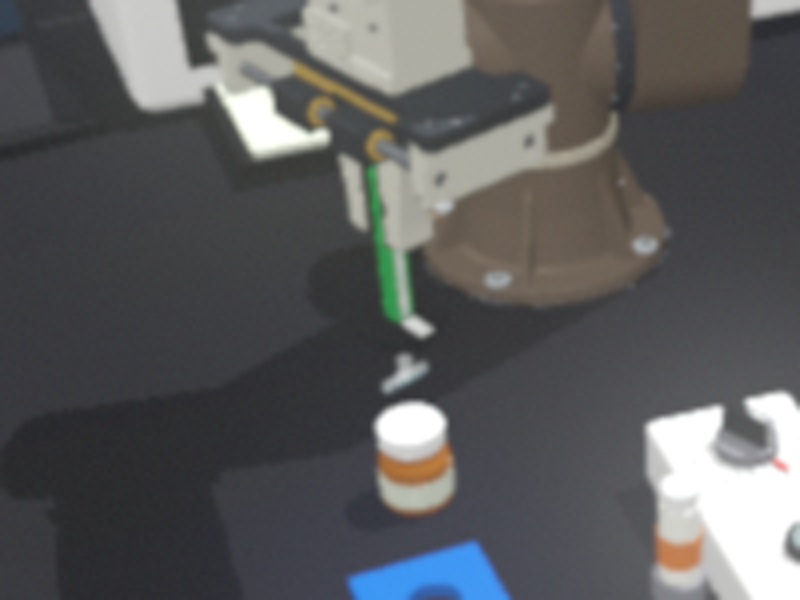

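Mirror is held upright, with the flange at about (405,325) where predicted (405,320) and the glass at (405,374). The jar below is untouched. Now I carry it over the vial to the lens, turning -96.5°.

```bash
python3 -m crank '[{"dx":0.003,"dy":0.02,"dz":0,"twist":-6,"grip":-1},{"dx":0.006,"dy":0.04,"dz":0,"twist":-12,"grip":-1},{"dx":0.009,"dy":0.06,"dz":0,"twist":-18,"grip":-1},{"dx":0.012,"dy":0.08,"dz":0,"twist":-25,"grip":-1},{"dx":0.015,"dy":0.1,"dz":0,"twist":-32,"grip":-1}]' && python3 -m crank '[{"dx":0.003,"dy":0.02,"dz":0,"twist":-7,"grip":-1},{"dx":0.006,"dy":0.04,"dz":0,"twist":-14,"grip":-1},{"dx":0.009,"dy":0.06,"dz":0,"twist":-21,"grip":-1},{"dx":0.012,"dy":0.08,"dz":0,"twist":-28,"grip":-1},{"dx":0.015,"dy":0.1,"dz":0,"twist":-35,"grip":-1}]' && python3 -m crank '[{"dx":0.002,"dy":0.02,"dz":0,"twist":-7,"grip":-1},{"dx":0.004,"dy":0.04,"dz":0,"twist":-14,"grip":-1},{"dx":0.005,"dy":0.055,"dz":0,"twist":-21,"grip":-1},{"dx":0.0055,"dy":0.065,"dz":0,"twist":-27,"grip":-1},{"dx":0.0055,"dy":0.065,"dz":0,"twist":-29.5,"grip":-1}]' && python3 -m crank '[{"dx":0,"dy":0,"dz":-0.02,"twist":0,"grip":-1},{"dx":0,"dy":0,"dz":-0.045,"twist":0,"grip":-1},{"dx":0,"dy":0,"dz":-0.07,"twist":0,"grip":-1},{"dx":0,"dy":0,"dz":-0.09,"twist":0,"grip":-1},{"dx":0,"dy":0,"dz":-0.1,"twist":0,"grip":-1}]' && python3 -m crank '[{"dx":0,"dy":0,"dz":-0.01,"twist":0,"grip":-1},{"dx":0,"dy":0,"dz":-0.02,"twist":0,"grip":-1},{"dx":0,"dy":0,"dz":-0.027,"twist":0,"grip":-1},{"dx":0,"dy":0,"dz":-0.027,"twist":0,"grip":-1},{"dx":0,"dy":0,"dz":-0.027,"twist":0,"grip":-1}]' && python3 -m crank '[{"dx":0,"dy":0,"dz":0,"twist":0,"grip":-1},{"dx":0,"dy":0,"dz":0,"twist":0,"grip":-1},{"dx":0,"dy":0,"dz":0,"twist":0,"grip":-1},{"dx":0,"dy":0,"dz":0,"twist":0,"grip":-1},{"dx":0,"dy":0,"dz":0,"twist":0,"grip":-1}]' | tail -6; python3 - <<'E'
from h import *
s=arm.get_state(); print(s["eef_pos"].round(4),np.degrees(s["ee_rot"]).round(2))
g=s["eef_pos"]+np.array([0,0,.019]); R=Ro.from_euler("xyz",s["ee_rot"]).as_matrix(); o=g+.115*R[:,2]; print("origin est",o)
save("scene","pics/s5.png"); save("top","pics/t5.png"); save("wrist","pics/w5.png")
print("flange",proj("scene",g-[0,0,.0725]),"origin",proj("scene",o),"lens",proj("scene",[.5625,-.0124,.07]))
x,y=proj("scene",o); x,y=int(x),int(y)
c=cv2.imread("pics/s5.png")[y-75:y+75,x-100:x+100]; print(x-100,y-75); cv2.imwrite("pics/s5b.png",cv2.resize(c,None,fx=4,fy=4,interpolation=cv2.INTER_CUBIC))
E
```

```text
t: 10.77
eef_pos: [0.5414, -0.1761, 0.3503]
ee_rot: [3.14, 0.0, -1.792]
force: [0.9, -0.0, -0.7]
width: 0.0116
gripper_force: 30.0
t: 11.18
eef_pos: [0.5564, -0.0761, 0.3504]
ee_rot: [3.141, -0.001, -2.402]
force: [-0.3, 0.2, -0.8]
width: 0.012
gripper_force: 30.0
t: 11.6
eef_pos: [0.562, -0.0103, 0.3502]
ee_rot: [3.141, -0.001, -2.916]
force: [-1.0, -0.1, -0.1]
width: 0.0119
gripper_force: 30.0
t: 12.02
eef_pos: [0.5605, -0.0122, 0.2476]
ee_rot: [3.141, -0.005, -2.912]
force: [-0.3, -0.4, -0.8]
width: 0.0118
gripper_force: 30.0
t: 12.43
eef_pos: [0.5625, -0.0121, 0.2241]
ee_rot: [-3.141, 0.0, -2.911]
force: [-0.6, 0.1, 0.2]
width: 0.0119
gripper_force: 30.0
t: 12.85
eef_pos: [0.5624, -0.012, 0.2242]
ee_rot: [3.142, 0.0, -2.911]
force: [-0.7, -0.0, -0.2]
width: 0.0118
gripper_force: 30.0
[ 0.5624 -0.012   0.2242] [ 1.8000e+02  3.0000e-02 -1.6679e+02]
origin est [ 0.56247848 -0.01202034  0.12815734]
flange (np.float64(319.52015142163367), np.float64(186.09352062368094)) origin (np.float64(318.47609653388713), np.float64(198.59486978446938)) lens (np.float64(316.99311929643864), np.float64(214.76682059934265))
218 123
```

View pics/s5b.png

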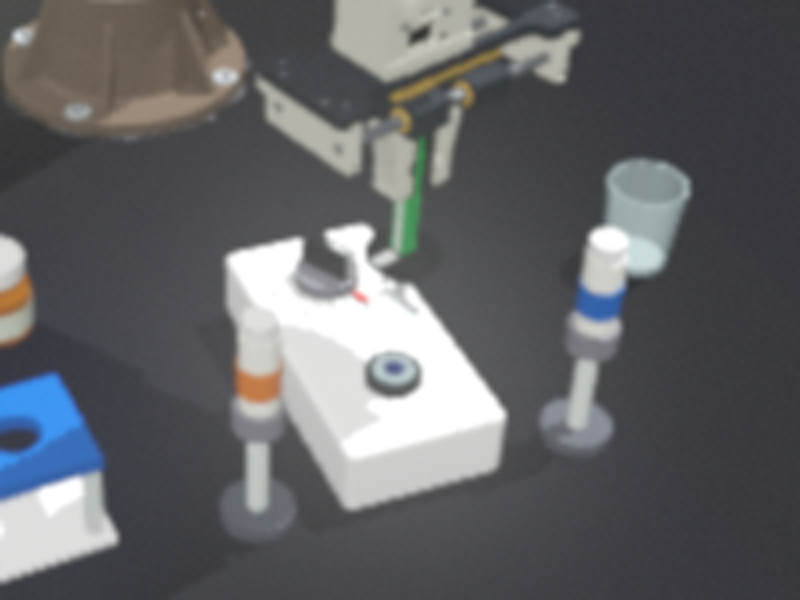

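The mirror sits over the lens, glass at (405,298) where (402,302) was predicted, stripe towards the orange vial, nothing disturbed. I raise it 2 mm to band height and check the handle's slope.

```bash
python3 - <<'E'
from h import *
s=arm.get_state(); g=s["eef_pos"]+np.array([0,0,.019])
for h in (.0,-.019,-.04,-.07): 
    p=proj("scene",g+[0,0,h]); print(h,((np.array(p)-[218,123])*4).round(1))
im=cv2.imread("pics/s5.png").astype(int); m=(im[...,1]>im[...,2]+40)&(im[...,1]>im[...,0]+30)
for v in range(155,188,3):
    u=np.nonzero(m[v,300:345])[0]+300
    if len(u): print(v,(v-123)*4,((u.min()-218)*4,(u.max()-218)*4))
E
python3 -m crank '[{"dx":0,"dy":0,"dz":0.001,"twist":0,"grip":-1},{"dx":0,"dy":0,"dz":0.0022,"twist":0,"grip":-1},{"dx":0,"dy":0,"dz":0.0022,"twist":0,"grip":-1},{"dx":0,"dy":0,"dz":0.0022,"twist":0,"grip":-1},{"dx":0,"dy":0,"dz":0.0022,"twist":0,"grip":-1}]' && python3 -m crank '[{"dx":0,"dy":0,"dz":0,"twist":0,"grip":-1},{"dx":0,"dy":0,"dz":0,"twist":0,"grip":-1},{"dx":0,"dy":0,"dz":0,"twist":0,"grip":-1},{"dx":0,"dy":0,"dz":0,"twist":0,"grip":-1},{"dx":0,"dy":0,"dz":0,"twist":0,"grip":-1}]'
```

```text
0.0 [413.7 161.3]
-0.019 [411.6 186. ]
-0.04 [409.4 212.7]
-0.07 [406.3 249.6]
158 140 (np.int64(420), np.int64(420))
161 152 (np.int64(420), np.int64(420))
164 164 (np.int64(416), np.int64(420))
167 176 (np.int64(416), np.int64(416))
170 188 (np.int64(416), np.int64(416))
173 200 (np.int64(404), np.int64(416))
176 212 (np.int64(404), np.int64(416))
179 224 (np.int64(404), np.int64(412))
182 236 (np.int64(404), np.int64(412))
185 248 (np.int64(400), np.int64(408))
t: 13.42
eef_pos: [0.5623, -0.012, 0.2261]
ee_rot: [3.142, 0.0, -2.911]
force: [-0.5, -0.3, -1.1]
width: 0.0116
gripper_force: 30.0
t: 13.83
eef_pos: [0.5623, -0.0121, 0.226]
ee_rot: [-3.142, -0.0, -2.911]
force: [-0.6, -0.1, 0.2]
width: 0.0116
gripper_force: 30.0
```

The handle slope matches vertical to about 1°, and the pose is steady. I hand the job in.

```bash
python3 -c "
from station import arm
print(arm.job_done())"
```

```text
the job is handed in; nothing more can be done
None
```

I handed the job in at about 14 s. The dial is set to within about 1° of the red mark, and the mirror is held steady about 130 mm up over the lens, facing the orange band. I positioned it by calculation, since I could not see the view through the lens itself.

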